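# Call the black on the shot dial

### The arm

A 6-joint arm with a two-finger parallel gripper is mounted at the origin on the work surface. World frame = base frame: x ahead of the robot, y to its left, z up, the work surface at z = 0. Lengths are in m, angles in degrees, forces in N, time in s.
With the tool pointing down it reaches from about 0.35 to 0.775 m from the base axis. Payload 5.5 kg.
Tool frame: the origin (TCP) lies midway between the tips of the shut fingers; the grasp point (between the pads) lies 19 mm behind it; z points along the fingers, y is the line along which they close (so a half turn about z gives the same grasp; the last joint's range is limited). The gripper opens to 85 mm and grips with 20 to 120 N. Pads are 22 mm wide; open, the fingers measure 114 mm over their backs; the gripper's body (76 mm by 85 mm) begins 54 mm behind the grasp point. The pads swing forward as they close: fully open they stand 13 mm farther back than shut.
Start: joints at [-76.066, 17.945, 2.641, 74.691, 0, 82.002], TCP at [0.215, -0.533, 0.231] pointing down, gripper open.
Joint ranges: [-158.12, 158.12], [-49.38, 96.58], [-58.88, 72.47], [-126.05, 133.96], [-84.25, 85.87], [-180, 180]. Speed limits (degrees/s): [147.25, 147.25, 180, 180, 180, 180].

### API

Orientations are given as a 3x3 rotation matrix whose columns are the frame's x, y, z axes.
In Python, from plant import sensors, cams, robot gives the robot as it stands.
- The arm moves only by the shell command python3 -m creep 'ROWS' [OPENING]. ROWS is a JSON object of lists of equal length, an entry for each row: "dp": the shift along the tool's x, y, z in m, a list of three; "turn": the turn, a rotation vector about the tool's x, y, z in degrees, a list of three. In form: {"dp": [[tx, ty, tz], ...], "turn": [[ax, ay, az], ...]}. A call has 1 to 5 rows; each row shifts and turns the commanded pose from where the row before left it, along the tool's axes as they then stand; what a row does not reach is not made up. A row lasts 1/8 s, in which the tool goes at most 62.5 mm and 10.7 degrees, less where a joint would pass 70% of its speed; a pose out of reach is approached as far as the arm can. A call with a gripper value outside its range is refused whole. OPENING is the opening, from 0 (shut) to 1 (fully open), set as the call begins (- or left out, the last holds). The fingers move at their own pace and stop on an object; the grip force is fixed at half the most. Time passes only in rows, so rows that do not move let the fingers close. It gives the time, the measured TCP pose, the force, the opening and the grip force at its end, in the units of the state.
- sensors.read_state(): the state, without advancing time (a new reading comes with each control period).
- cams.camera(name): name is "scene" or "top" or "wrist"; returns (picture, depth): 420x560x3 uint8, red, green, blue; 420x560 float32, m along the optical axis (not along the pixel's ray), 0 where there is no reading.
- cams.get_calibration(name): a dict with "K" (3x3 intrinsics, pixels), "rvec" (rotation vector, rad) and "tvec" (3), from world to camera coordinates, as OpenCV has them. Camera axes: x right, y down, z forward; pixel columns grow to the right and rows downward; lengths in m; the calibration is good to about 2 mm. A picture is of the moment at which its call begins: read the wrist's pose just before it. get_calibration takes no time and is no camera call; for the wrist camera it gives the pose at the moment of the call.
- robot.sign_off(): hands the job in; it is judged then, once.
The state is a dict: "t": time; "qpos": joint angles; "dq": joint speeds; "joint_torque": joint torques, N m; "ee_pos": TCP position; "tool_rot": TCP orientation; "wrist_force": force on the tool from outside, world axes, zero at the start; "ft_torque": the same for the moment, N m; "gripper_width": finger opening in m; "gripper_force": force on a finger pad.
Only numpy, scipy, OpenCV 4.12 (cv2) and the standard library are available. Lean on these libraries where they do the work, as an engineer would, in place of code of your own. Each camera call takes 0.05 s, during which the arm holds its last target. There are 200 camera calls.

### The job

Call the next shot on the games room's dial: with a fingertip, gently push the pointer's arm round until its red tip points squarely at the black ball, then press the counter bell's red button fully down and let it spring up. Grip nothing; leave all the balls sitting in their seats and the mug, can and chalk where they stand.

Things in the scene. Friction and masses are not known exactly. Their poses are not given: they have to be found in the camera images.
- pointer (a joint): Angle (rad) of the dial's pointer about its upright axis, growing anticlockwise seen from above; 0 points at the white dash on the dial. It turns freely either way by more than a full turn, with steady friction (about 0.1 N m, so about 1.5 N on the arm 65 mm from the axis), no spring: it stays where it is left.
- dial: Fixed baize-topped wooden disc, 370 mm across, top 22 mm above the table; origin at the centre of its underside, on the pointer's axis; its x axis points at the white dash. Five brass ball seats (rings 40 mm across, 5 mm high) stand on a circle of 150 mm radius, at 65, 120, 180, -120 and -65 degrees from x.
- pointer_hub (a point): Point on the pointer's upright axis, 49 mm above the table, at mid-height of its arm. The brass hub is 40 mm across at its foot, 32 mm above, and its top is 68 mm above the table.
- pointer_tip (a point): Sharp end of the pointer, 105 mm from its axis, 49 mm above the table; x axis outward along the arm, z up. The arm is a brass bar 12 mm wide, 26 mm tall (36 to 62 mm above the table), from a plain tail 25 mm behind the axis to a red arrowhead 23 mm wide, the last 23 mm. Its flat upright sides can be pushed anywhere 22 to 80 mm from the axis.
- black_ball_center (a point): Centre of the black ball: 52.5 mm across, 0.16 kg, loose in one of the five seats, centre about 49 mm and top about 76 mm above the table, 150 mm from the pointer's axis (so 45 mm beyond the tip when pointed at). A sideways push of about 1 N rolls it out of its seat.
- yellow_ball_center (a point): Centre of the yellow ball: loose in another of the five seats, the same size and weight as the black one; leave it alone.
- blue_ball_center (a point): Centre of the blue ball: loose in another of the five seats, the same size and weight as the black one; leave it alone.
- pink_ball_center (a point): Centre of the pink ball: loose in another of the five seats, the same size and weight as the black one; leave it alone.
- white_ball_center (a point): Centre of the white ball: loose in another of the five seats, the same size and weight as the black one; leave it alone.
- bell_button (a joint): How far (m) the counter bell's button is pressed: 0 up, 0.006 fully down. It springs back; fully down takes about 3.5 N.
- bell_top (a point): Centre of the top face of the bell's red round button, 22 mm across, 52 mm above the table when up; pressed straight down. It stands on a fixed steel dome 84 mm across and 37 mm high, left or right of the dial.
- mug: White mug, 80 mm across, 90 mm tall, with a handle; loose, on the side of the dial where the bell is not; origin at the centre of its underside. Leave it alone.
- can: Drinks can with a blue band, 66 mm across, 115 mm tall, loose; origin at the centre of its underside. Leave it alone.
- chalk: Blue cube of cue chalk, 22 mm, loose; origin at the centre of its underside. Leave it alone.
Not all that is in view belongs to the job. What is meant by the part that bears black_ball_center is not turquoise, and is the smaller of those in its own colour.

How it is judged:
By the outcome, as a careful person would: the job done as asked, in the order asked, and still so for the second after the job is handed in, with the robot touching nothing.
It also fails if it takes over 53 s, if anything falls off the work surface, if the arm or the gripper's body presses on something with over 40 N, if the wrist force passes 120 N, or if a joint passes its speed limit or range.

## Working session

There is one attempt and no reset: what is moved stays moved. The work goes in short steps, Python scripts to look and compute and a shell command to move; the robot and the scene stay as the last step left them, time stands still between calls to the robot, and variables do not carry over. Pictures are saved under pics/ and viewed, at most 10 in all, crops included, and the job is handed in when it is done.

```bash
mkdir -p pics
cat > h.py <<'E'
import numpy as np, cv2
from plant import sensors, cams, robot
def P(name):
    c=cams.get_calibration(name);R=cv2.Rodrigues(np.array(c["rvec"],float))[0];return np.array(c["K"]),R,np.array(c["tvec"],float).ravel()
def ray(name,u,v,z):
    K,R,t=P(name);d=R.T@np.linalg.inv(K)@[u,v,1];o=-R.T@t;return o+d*(z-o[2])/d[2]
def dpt(name,u,v,dep):
    K,R,t=P(name);return R.T@(np.linalg.inv(K)@[u,v,1]*dep-t)
def proj(name,p):
    K,R,t=P(name);q=K@(R@np.array(p)+t);return q[:2]/q[2]
E
python3 - <<'E'
from h import *
s=sensors.read_state();print(s['t'],s['ee_pos'],s['tool_rot'])
for n in("top","scene"):
    im,d=cams.camera(n);np.savez(n+'.npz',im=im,d=d);cv2.imwrite(f'pics/{n}.png',im[:,:,::-1])
E
```

```text
0.0 [ 0.21462277 -0.53289382  0.23040111] [[ 9.27641273e-01  3.73472141e-01 -4.77843254e-04]
 [ 3.73472383e-01 -9.27639610e-01  1.77031937e-03]
 [ 2.17898634e-04 -1.82068257e-03 -9.99998319e-01]]
```

View pics/top.png

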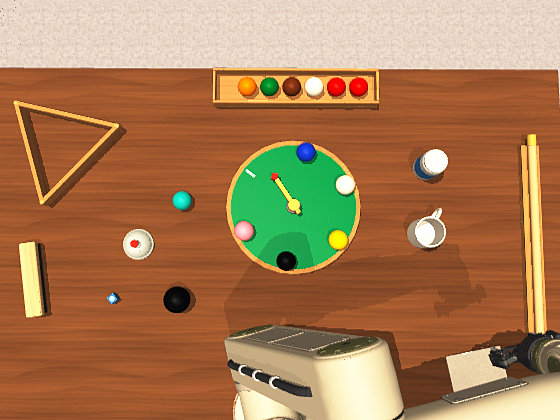

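View pics/scene.png

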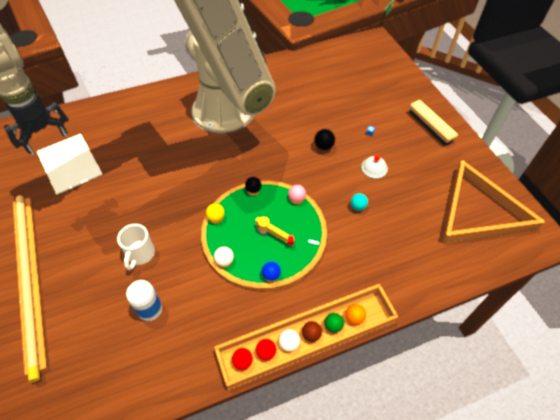

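The top view shows the dial at about (293,207), the pointer tip at (275,177), and the bell's button at (135,243). Two things could be taken for the black ball: (286,260) in a dial seat and (177,299), a larger one loose on the table. The turquoise ball at (182,200) is ruled out. I choose (286,260), the smaller of the two blacks. It is also the one in a seat.

```bash
cat > m.py <<'E'
from h import *
def tri(a,b):
    A=[];B=[]
    for n,(u,v) in(("top",a),("scene",b)):
        K,R,t=P(n);M=K@np.c_[R,t]
        for r in(u*M[2]-M[0],v*M[2]-M[1]):A.append(r[:3]);B.append(-r[3])
    return np.linalg.lstsq(np.array(A),np.array(B),rcond=None)[0]
def blob(n,f,c,r=16):
    im=np.load(n+'.npz')['im'];hsv=cv2.cvtColor(im,cv2.COLOR_RGB2HSV)
    m=f(hsv[...,0].astype(int),hsv[...,1].astype(int),hsv[...,2].astype(int)).astype(np.uint8)
    k,l,st,ce=cv2.connectedComponentsWithStats(m)
    j=[i for i in range(1,k) if st[i,4]>6 and np.hypot(*(ce[i]-c))<r]
    if not j:return None
    j=max(j,key=lambda i:st[i,4]);
    ct=cv2.findContours((l==j).astype(np.uint8),0,2)[0][0]
    return ce[j],st[j,4],cv2.minEnclosingCircle(ct)
red=lambda h,s,v:((h<8)|(h>172))&(s>150)&(v>90)
C={'black':(lambda h,s,v:v<45,(286,260),(253,185)),'bigblack':(lambda h,s,v:v<45,(177,299),(325,140)),
'blue':(lambda h,s,v:(h>105)&(h<130)&(s>120),(306,152),(271,271)),'pink':(lambda h,s,v:((h<12)|(h>165))&(s>40)&(s<190)&(v>120),(244,230),(297,194)),
'yellow':(lambda h,s,v:(h>22)&(h<35)&(s>150),(338,240),(215,213)),'tip':(red,(275,177),(291,240)),'bell':(red,(135,243),(377,158)),
'white':(lambda h,s,v:(s<70)&(v>120),(345,185),(224,257))}
if __name__=='__main__':
    for k,(f,a,b) in C.items():
        A=blob('top',f,a);B=blob('scene',f,b)
        print(k,A and (A[0].round(1),A[1],np.round(A[2][0],1),round(A[2][1],1)),B and (B[0].round(1),B[1],round(B[2][1],1)),
          (A is not None and B is not None) and (tri(A[0],B[0]).round(4),'circ',tri(A[2][0],B[2][0]).round(4),'ray49',ray('top',*A[2][0],.049).round(4)))
    # dial disc ellipse
    for n,c in(('top',(293,207)),('scene',(264,233))):
        im=np.load(n+'.npz')['im'];h=cv2.cvtColor(im,cv2.COLOR_RGB2HSV)
        m=((h[...,0]>50)&(h[...,0]<85)&(h[...,1]>120)).astype(np.uint8)
        ct=max([q for q in cv2.findContours(m,0,2)[0] if np.hypot(*(q[:,0].mean(0)-c))<40],key=len)
        pts=np.array([ray(n,*q,.022)[:2] for q in cv2.convexHull(ct)[:,0]],np.float32)
        print(n,'dial',cv2.minEnclosingCircle(pts),cv2.fitEllipse(pts))
    im=np.load('top.npz')['im'];x=im[130:325,100:370];cv2.imwrite('pics/crop.png',cv2.resize(x,None,fx=2.9,fy=2.9,interpolation=2)[:600,:800,::-1])
    K,R,t=P('top');print('cam',-R.T@t,K[0,0])
E
python3 m.py
```

```text
black (array([285.8, 260.7]), np.int32(284), array([285.7, 260.8]), 9.6) (array([252.6, 184.7]), np.int32(173), 7.6) (array([ 0.4004, -0.0269,  0.0469]), 'circ', array([ 0.4   , -0.0268,  0.0443]), 'ray49', array([ 0.4001, -0.0265,  0.049 ]))
bigblack (array([176.5, 299.4]), np.int32(543), array([176.6, 299.3]), 13.5) (array([324.1, 139.6]), np.int32(303), 10.0) (array([0.2959, 0.2648, 0.0319]), 'circ', array([0.2961, 0.2644, 0.0327]), 'ray49', array([0.2973, 0.2619, 0.049 ]))
blue (array([305.6, 151.6]), np.int32(272), array([305.6, 151.6]), 9.4) (array([270.7, 270.8]), np.int32(263), 9.2) (array([ 0.696 , -0.0798,  0.0481]), 'circ', array([ 0.6963, -0.0796,  0.0471]), 'ray49', array([ 0.6957, -0.0801,  0.049 ]))
pink (array([243.5, 230.4]), np.int32(273), array([243.4, 230.4]), 9.8) (array([297.1, 193.5]), np.int32(183), 9.4) (array([0.481 , 0.0871, 0.0468]), 'circ', array([0.4805, 0.0871, 0.0512]), 'ray49', array([0.4806, 0.0869, 0.049 ]))
yellow (array([337.5, 239.5]), np.int32(265), array([337.5, 239.5]), 9.8) (array([215.2, 211.6]), np.int32(270), 14.1) (array([ 0.4576, -0.1641
[... 528 characters left out ...]
, array([0.4447, 0.3794, 0.049 ]))
white (array([345. , 183.9]), np.int32(253), array([345., 184.]), 9.1) (array([223.4, 255.3]), np.int32(260), 9.2) (array([ 0.607 , -0.1852,  0.0533]), 'circ', array([ 0.6066, -0.1851,  0.0542]), 'ray49', array([ 0.6073, -0.1862,  0.049 ]))
top dial ((0.5492383241653442, -0.046912241727113724), 0.17127946019172668) ((0.5493852496147156, -0.04691502824425697), (0.34055331349372864, 0.34151798486709595), 171.356201171875)
scene dial ((0.5503065586090088, -0.04667125642299652), 0.16849423944950104) ((0.5505633354187012, -0.046883855015039444), (0.3341042697429657, 0.3365823030471802), 148.04660034179688)
cam [0.39226105 0.00605219 1.5074421 ] 545.1185290248468
```

View pics/crop.png

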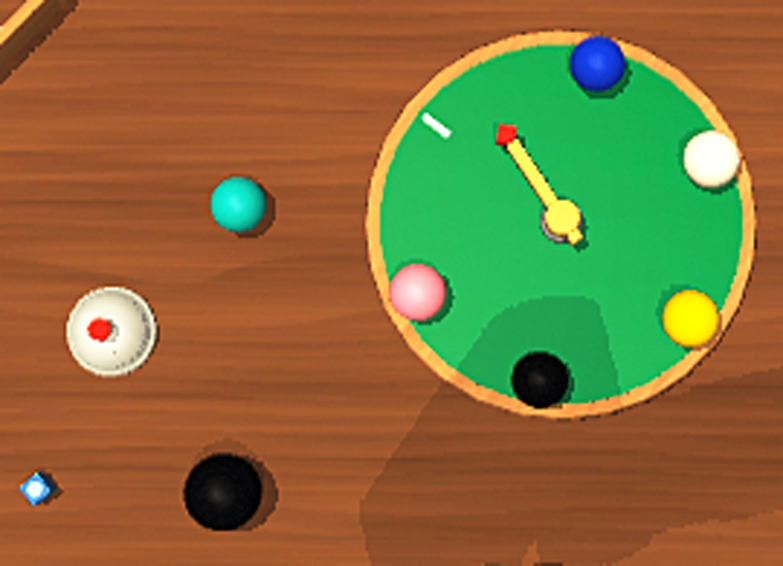

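The crop shows the chosen small black ball at about (540,380), seated on the dial, with the bigger black off the dial at (222,492). The pointer angle is about 34° in the world frame and the black ball is at about 172°, so the push goes anticlockwise. First I shut the gripper and fly over.

```bash
python3 -m creep '{"dp":[[0.037,-0.0204,0],[0.037,-0.0204,0],[0.037,-0.0204,0],[0.037,-0.0204,0],[0.037,-0.0204,0]],"turn":[[0,0,0],[0,0,0],[0,0,0],[0,0,0],[0,0,0]]}' 0
python3 -m creep '{"dp":[[0.037,-0.0204,0],[0.037,-0.0204,0],[0.037,-0.0204,0],[0.037,-0.0204,0],[0.037,-0.0204,0]],"turn":[[0,0,0],[0,0,0],[0,0,0],[0,0,0],[0,0,0]]}'
python3 -m creep '{"dp":[[0.037,-0.0204,0],[0.037,-0.0204,0],[0.037,-0.0204,0],[0.037,-0.0204,0],[0.037,-0.0204,0]],"turn":[[0,0,0],[0,0,0],[0,0,0],[0,0,0],[0,0,0]]}'
python3 -m creep '{"dp":[[0,0,0],[0,0,0],[0,0,0],[0,0,0],[0,0,0]],"turn":[[0,0,-10.2],[0,0,-10.2],[0,0,-10.2],[0,0,-10.2],[0,0,-10.2]]}'
python3 -m creep '{"dp":[[0,0,0],[0,0,0],[0,0,0],[0,0,0],[0,0,0]],"turn":[[0,0,-10.2],[0,0,-10.2],[0,0,-10.2],[0,0,-10.2],[0,0,-10.2]]}'
python3 - <<'E'
from h import *
from scipy.optimize import least_squares
s=sensors.read_state();R=np.array(s['tool_rot']);print(s['ee_pos'],s['qpos'],s['gripper_width'],np.degrees(np.arctan2(R[1,0],R[0,0])))
b=np.array([[.4001,-.0265],[.6957,-.0801],[.4806,.0869],[.4574,-.1649],[.6073,-.1862]]);a=np.array([120,-65,65,180,-120])
f=lambda p:(p[:2]+.15*np.c_[np.cos(np.radians(a+p[2])),np.sin(np.radians(a+p[2]))]-b).ravel()
r=least_squares(f,[.549,-.047,52],x_scale=[.01,.01,1]);print(r.x,r.fun.reshape(-1,2).round(4))
im,d=cams.camera('wrist');np.savez('w1.npz',im=im,d=d);cv2.imwrite('pics/w1.png',im[:,:,::-1])
print(proj('wrist',[.5494,-.0469,.062]),proj('wrist',[.4001,-.0265,.049]))
E
```

```text
t: 0.72
ee_pos: [0.3488, -0.3684, 0.2309]
tool_rot: [[0.928, 0.373, -0.0], [0.373, -0.928, 0.001], [-0.0, -0.001, -1.0]]
wrist_force: [0.8, -0.5, 1.4]
gripper_width: -0.0
gripper_force: 0.0
t: 1.35
ee_pos: [0.4823, -0.2047, 0.2309]
tool_rot: [[0.928, 0.373, -0.001], [0.373, -0.928, 0.0], [-0.0, -0.0, -1.0]]
wrist_force: [0.7, -0.6, -0.7]
gripper_width: -0.0004
gripper_force: 0.0
t: 1.98
ee_pos: [0.6158, -0.041, 0.2307]
tool_rot: [[0.928, 0.374, -0.001], [0.374, -0.928, 0.0], [-0.001, -0.0, -1.0]]
wrist_force: [-0.6, -0.7, -0.6]
gripper_width: -0.0001
gripper_force: 0.0
t: 2.6
ee_pos: [0.615, -0.0422, 0.2306]
tool_rot: [[0.288, 0.958, -0.001], [0.958, -0.288, 0.0], [-0.0, -0.001, -1.0]]
wrist_force: [-0.6, -0.0, 0.0]
gripper_width: -0.0003
gripper_force: 0.0
t: 3.22
ee_pos: [0.615, -0.0422, 0.2307]
tool_rot: [[-0.563, 0.826, -0.001], [0.826, 0.563, 0.0], [0.001, -0.001, -1.0]]
wrist_force: [0.2, -1.1, 0.4]
gripper_width: 0.0
gripper_force: 0.0
[ 0.61500382 -0.04221379  0.23065386] [-1.13802827e+01  2.27431854e+01  9.45225591e+00  7.67772993e+01
 -5.97151697e-03  4.43509449e+01] 1.834881106444589e-05 124.2687557702296
[ 5.49423788e-01 -4.67641940e-02  5.22608688e+01] [[ 0.0007 -0.0001]
 [ 0.      0.0003]
 [ 0.0001 -0.0003]
 [ 0.0002 -0.0005]
 [-0.0011  0.0006]]
[227.80760483 160.5825431 ] [108.47388285  52.21604846]
```

View pics/w1.png

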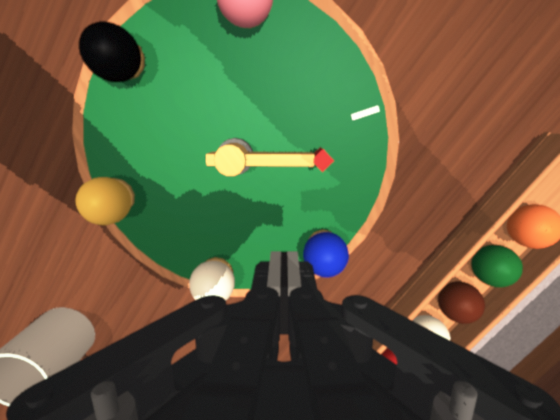

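The wrist view shows the pointer arm lying exactly level, from the hub at (230,160) to the tip at (323,160). So it stands at 34.3°, and tool +x is the push direction. Next I descend beside the arm and close up to it.

```bash
python3 -m creep '{"dp":[[0,0,0.035],[0,0,0.045],[0,0,0.045],[0,0,0.037],[0,0,0.024]],"turn":[[0,0,0],[0,0,0],[0,0,0],[0,0,0],[0,0,0]]}'
python3 -m creep '{"dp":[[0.003,0,0],[0.003,0,0],[0.003,0,0],[0.003,0,0],[0,0,0]],"turn":[[0,0,0],[0,0,0],[0,0,0],[0,0,0],[0,0,0]]}'
python3 -m creep '{"dp":[[0.002,0,0],[0.002,0,0],[0.001,0,0],[0.001,0,0],[0,0,0]],"turn":[[0,0,0],[0,0,0],[0,0,0],[0,0,0],[0,0,0]]}'
```

```text
t: 3.9
ee_pos: [0.6137, -0.042, 0.0427]
tool_rot: [[-0.556, 0.831, -0.003], [0.831, 0.556, 0.001], [0.002, -0.002, -1.0]]
wrist_force: [-0.2, 0.3, 0.5]
gripper_width: -0.0
gripper_force: 0.0
t: 4.53
ee_pos: [0.6088, -0.0321, 0.046]
tool_rot: [[-0.558, 0.83, 0.001], [0.83, 0.558, -0.0], [-0.001, 0.001, -1.0]]
wrist_force: [-0.4, 0.7, -0.6]
gripper_width: -0.0002
gripper_force: 0.0
t: 5.15
ee_pos: [0.6055, -0.0277, 0.0453]
tool_rot: [[-0.558, 0.83, 0.0], [0.83, 0.558, -0.001], [-0.001, -0.0, -1.0]]
wrist_force: [0.9, -1.6, -0.5]
gripper_width: -0.0001
gripper_force: 1.0
```

Contact is made, at about 1.8 N. Now I sweep round the arc.

```bash
python3 -m creep '{"dp":[[0.005,0.0013,0],[0.005,0.0013,0],[0.005,0.0013,0],[0.005,0.0013,0],[0.005,0.0013,0]],"turn":[[0,0,-5],[0,0,-5],[0,0,-5],[0,0,-5],[0,0,-5]]}'
python3 -m creep '{"dp":[[0.005,0.0013,0],[0.005,0.0013,0],[0.005,0.0013,0],[0.005,0.0013,0],[0.005,0.0013,0]],"turn":[[0,0,-5],[0,0,-5],[0,0,-5],[0,0,-5],[0,0,-5]]}'
python3 - <<'E'
from h import *
s=sensors.read_state();R=np.array(s['tool_rot']);v=R.T@(np.array([.5494,-.0468,0])-s['ee_pos']);print('hub in tool',v,np.degrees(np.arctan2(R[1,1],R[0,1])),R.T@s['wrist_force'])
E
```

```text
t: 5.78
ee_pos: [0.593, -0.0055, 0.0454]
tool_rot: [[-0.858, 0.514, 0.001], [0.514, 0.858, -0.001], [-0.001, -0.001, -1.0]]
wrist_force: [0.1, -3.2, -0.7]
gripper_width: 0.0003
gripper_force: 1.1
t: 6.4
ee_pos: [0.5727, 0.0095, 0.0456]
tool_rot: [[-0.995, 0.103, 0.002], [0.103, 0.995, -0.001], [-0.002, -0.001, -1.0]]
wrist_force: [0.5, -2.1, -0.4]
gripper_width: -0.0002
gripper_force: 1.1
hub in tool [ 0.01743767 -0.05842281  0.04563378] 84.08128687899764 [-0.68096898 -2.06088491  0.3903868 ]
```

```bash
for i in 1; do python3 -m creep '{"dp":[[0.005,0.0013,0],[0.005,0.0013,0],[0.005,0.0013,0],[0.005,0.0013,0],[0.005,0.0013,0]],"turn":[[0,0,-5],[0,0,-5],[0,0,-5],[0,0,-5],[0,0,-5]]}'; done
python3 -m creep '{"dp":[[0.005,0.0013,0],[0.005,0.0013,0],[0.005,0.0013,0],[0.005,0.0013,0],[0.005,0.0013,0]],"turn":[[0,0,-5],[0,0,-5],[0,0,-5],[0,0,-5],[0,0,-5]]}'
python3 -m creep '{"dp":[[0.005,0.0013,0],[0.005,0.0013,0],[0.005,0.0013,0],[0.005,0.0013,0],[0,0,0]],"turn":[[0,0,-5],[0,0,-5],[0,0,-5],[0,0,-5],[0,0,0]]}'
python3 - <<'E'
from h import *
s=sensors.read_state();R=np.array(s['tool_rot']);v=R.T@(np.array([.5494,-.0468,0])-s['ee_pos']);print('hub in tool',v,np.degrees(np.arctan2(R[1,1],R[0,1])),R.T@s['wrist_force'])
im,d=cams.camera('wrist');np.savez('w2.npz',im=im,d=d);cv2.imwrite('pics/w2.png',im[:,:,::-1])
for p in([.5494,-.0468,.062],[.4001,-.0265,.049]):print(proj('wrist',p))
E
```

```text
t: 7.02
ee_pos: [0.5479, 0.0145, 0.0458]
tool_rot: [[-0.945, -0.327, 0.003], [-0.327, 0.945, -0.0], [-0.002, -0.001, -1.0]]
wrist_force: [2.3, -0.6, 0.1]
gripper_width: 0.0002
gripper_force: 1.1
t: 7.65
ee_pos: [0.5231, 0.0084, 0.0459]
tool_rot: [[-0.718, -0.696, 0.003], [-0.696, 0.718, 0.0], [-0.002, -0.002, -1.0]]
wrist_force: [1.7, 0.4, 0.2]
gripper_width: 0.0
gripper_force: 1.0
t: 8.28
ee_pos: [0.5056, -0.0039, 0.0456]
tool_rot: [[-0.44, -0.898, 0.001], [-0.898, 0.44, 0.0], [-0.001, -0.0, -1.0]]
wrist_force: [0.5, 0.6, 0.3]
gripper_width: 0.0002
gripper_force: 0.3
hub in tool [ 0.01920142 -0.05819784  0.04558228] 153.86710612330415 [-0.73690106 -0.21985018 -0.25825669]
[152.58310702 246.28158002]
[476.07320049 134.66420922]
```

View pics/w2.png

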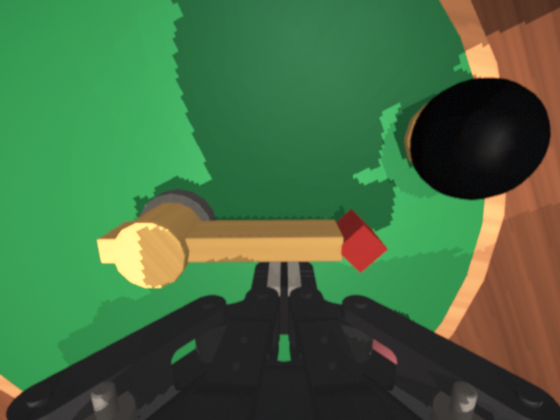

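The pointer is flush with the tool at about 154°, and the black ball is still in its seat at (478,138). About 18° remains: I sweep 15°, then measure.

```bash
python3 -m creep '{"dp":[[0.005,0.0013,0],[0.005,0.0013,0],[0.005,0.0013,0],[0.0015,0,0],[0,0,0]],"turn":[[0,0,-5],[0,0,-5],[0,0,-5],[0,0,0],[0,0,0]]}'
cat > ang.py <<'E'
from h import *
import sys
s=sensors.read_state();R=np.array(s['tool_rot']);v=R.T@(np.array([.5494,-.0468,0])-s['ee_pos']);print('hub in tool',v,'toolang',np.degrees(np.arctan2(R[1,1],R[0,1])),R.T@s['wrist_force'])
H=np.array([.5494,-.0468])
im,d=cams.camera('wrist');cv2.imwrite('pics/%s.png'%sys.argv[1],im[:,:,::-1])
K,Rc,t=P('wrist')
V,U=np.mgrid[:420,:560]
W=((np.linalg.inv(K)@np.stack([U.ravel(),V.ravel(),np.ones(U.size)]))*d.ravel()-t[:,None]);W=(Rc.T@W).T
hsv=cv2.cvtColor(im,cv2.COLOR_RGB2HSV).reshape(-1,3).astype(int)
r=np.hypot(*(W[:,:2]-H).T)
m=(abs(W[:,2]-.062)<.004)&(r>.024)&(r<.082)&(hsv[:,1]>80)&(d.ravel()>0)&(hsv[:,0]>10)&(hsv[:,0]<35)
q=W[m,:2];print('arm px',m.sum(),'z',np.median(W[m,2]))
c=q.mean(0);w,e=np.linalg.eigh(np.cov((q-c).T));a=e[:,1]*np.sign(e[:,1]@(c-H));n=e[:,0]
print('arm dir',np.degrees(np.arctan2(a[1],a[0])),'axis offset mm from hub',1e3*n@(H-c))
mr=((hsv[:,0]<8)|(hsv[:,0]>172))&(hsv[:,1]>140)&(abs(W[:,2]-.062)<.006)&(r>.07)&(r<.115)
if mr.sum()>5:
    k=W[mr,:2].mean(0)-H;print('red dir',np.degrees(np.arctan2(k[1],k[0])),np.hypot(*k),mr.sum())
mb=(hsv[:,2]<50)&(r>.12)&(r<.18)&(W[:,2]>.04)&(W[:,2]<.08)
B=W[mb]
if len(B)>50:
    A=np.c_[2*B,np.ones(len(B))];x=np.linalg.lstsq(A,(B**2).sum(1),rcond=None)[0];k=x[:2]-H
    print('ball',x[:3],np.sqrt(x[3]+x[:3]@x[:3]),np.degrees(np.arctan2(k[1],k[0])),np.hypot(*k))
E
python3 ang.py w3
```

```text
t: 8.95
ee_pos: [0.4961, -0.0179, 0.0453]
tool_rot: [[-0.194, -0.981, -0.0], [-0.981, 0.194, 0.0], [-0.0, 0.0, -1.0]]
wrist_force: [-0.0, 0.6, 0.6]
gripper_width: 0.0001
gripper_force: 0.7
hub in tool [ 0.01803347 -0.05786791  0.04532096] toolang 168.82149341670498 [-0.55552449  0.11190187 -0.60586728]
arm px 3544 z 0.061539777084213376
arm dir 170.70462228889832 axis offset mm from hub 1.871580998320258
red dir 169.6469104437999 0.09218573602008649 1299
ball [ 0.40237899 -0.02461135  0.04909609] 0.02570962252787856 171.41759709231624 0.1486859516829669
```

Measured in the same camera frame, the arm is at 170.7° and the ball at about 172.3°, so 1.6° remains. I nudge, back off, lift and verify.

```bash
python3 -m creep '{"dp":[[0.0009,0.0002,0],[0.0009,0.0002,0],[0,0,0]],"turn":[[0,0,-0.8],[0,0,-0.8],[0,0,0]]}'
python3 ang.py w4
```

```text
t: 9.38
ee_pos: [0.4953, -0.0197, 0.0453]
tool_rot: [[-0.164, -0.986, -0.0], [-0.986, 0.164, -0.0], [0.0, 0.0, -1.0]]
wrist_force: [0.3, 2.2, 1.5]
gripper_width: -0.0002
gripper_force: 0.9
hub in tool [ 0.01778669 -0.05780934  0.04529084] toolang 170.53332428336907 [-2.17330226  0.10323036 -1.53035145]
arm px 3549 z 0.06153685874912664
arm dir 172.49518796625006 axis offset mm from hub 1.6891065085918149
red dir 171.59103715593994 0.09196430164013526 1324
ball [ 0.40240201 -0.02459385  0.04915837] 0.025676049714965787 171.40960523334846 0.14866581180937988
```

```bash
python3 -m creep '{"dp":[[-0.004,0,0],[-0.008,0,0],[-0.008,0,0],[0,0,-0.02],[0,0,-0.04]],"turn":[[0,0,0],[0,0,0],[0,0,0],[0,0,0],[0,0,0]]}'
python3 -m creep '{"dp":[[-0.01,0,-0.04],[-0.01,0,-0.04],[-0.01,0,-0.03],[0,0,0],[0,0,0]],"turn":[[0,0,0],[0,0,0],[0,0,0],[0,0,0],[0,0,0]]}'
python3 ang.py w5
```

```text
t: 10.05
ee_pos: [0.497, 0.0008, 0.1043]
tool_rot: [[-0.164, -0.986, -0.004], [-0.986, 0.164, 0.0], [0.0, 0.004, -1.0]]
wrist_force: [0.6, 0.7, 1.1]
gripper_width: -0.0001
gripper_force: 0.0
t: 10.68
ee_pos: [0.5031, 0.0298, 0.2144]
tool_rot: [[-0.164, -0.986, -0.001], [-0.986, 0.164, -0.0], [0.0, 0.001, -1.0]]
wrist_force: [-0.2, 0.6, -0.3]
gripper_width: -0.0003
gripper_force: 0.0
hub in tool [ 0.06793958 -0.05845771  0.2144048 ] toolang 170.56107062682872 [-0.50986771  0.32480239  0.25417528]
arm px 861 z 0.061176513745484974
arm dir 172.4199502458218 axis offset mm from hub 2.6905190154981495
red dir 170.84913077015776 0.09269324814075715 316
ball [ 0.40181672 -0.02418904  0.04878185] 0.025760614620879283 171.2895508799063 0.1493053241180463
```

View pics/w5.png

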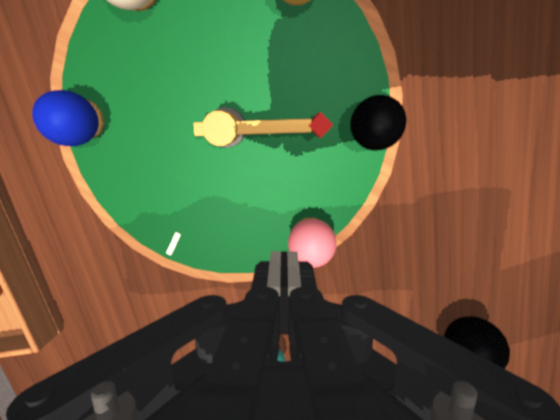

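The picture shows the arm running straight from the hub (220,128) through the red tip (321,125) to the black ball (379,123), with all the balls seated. The tip-to-ball line is at 172.0° and the arm at 172.4°. Now to the bell: I fly a bit past it to view it with the wrist camera.

```bash
python3 -m creep '{"dp":[[-0.0395,0.0115,0],[-0.0395,0.0115,0],[-0.0395,0.0115,0],[-0.0395,0.0115,0],[-0.0395,0.0115,0]],"turn":[[0,0,0],[0,0,0],[0,0,0],[0,0,0],[0,0,0]]}'
python3 -m creep '{"dp":[[-0.0395,0.0115,0],[-0.0395,0.0115,0],[-0.0395,0.0115,0],[-0.0395,0.0115,0],[-0.0395,0.0115,0]],"turn":[[0,0,0],[0,0,0],[0,0,0],[0,0,0],[0,0,0]]}'
python3 -m creep '{"dp":[[0,0,0],[0,0,0]],"turn":[[0,0,0],[0,0,0]]}'
python3 - <<'E'
from h import *
s=sensors.read_state();R=np.array(s['tool_rot'])
im,d=cams.camera('wrist');cv2.imwrite('pics/w6.png',im[:,:,::-1])
h=cv2.cvtColor(im,cv2.COLOR_RGB2HSV).astype(int)
m=(((h[...,0]<8)|(h[...,0]>172))&(h[...,1]>140)&(h[...,2]>80)).astype(np.uint8)
k,l,st,ce=cv2.connectedComponentsWithStats(m)
for i in range(1,k):
    if st[i,4]<60:continue
    v,u=np.nonzero(l==i);w=np.array([dpt('wrist',a,b,d[b,a]) for a,b in zip(u,v)]);z=np.percentile(w[:,2],95)
    t=w[w[:,2]>z-.003].mean(0);print(ce[i],st[i,4],z,t,'tool',R.T@(t-s['ee_pos']))
print('expected px',proj('wrist',[.4446,.379,.052]),s['ee_pos'])
E
```

```text
t: 11.35
ee_pos: [0.4783, 0.2345, 0.2135]
tool_rot: [[-0.165, -0.986, -0.003], [-0.986, 0.165, -0.001], [0.002, 0.002, -1.0]]
wrist_force: [0.1, -0.6, -0.5]
gripper_width: -0.0003
gripper_force: 0.0
t: 11.98
ee_pos: [0.4544, 0.4386, 0.2133]
tool_rot: [[-0.165, -0.986, -0.002], [-0.986, 0.165, -0.002], [0.002, 0.002, -1.0]]
wrist_force: [0.6, -0.0, -0.6]
gripper_width: 0.0004
gripper_force: 0.0
t: 12.22
ee_pos: [0.4546, 0.4373, 0.2137]
tool_rot: [[-0.164, -0.986, -0.002], [-0.986, 0.164, -0.002], [0.003, 0.002, -1.0]]
wrist_force: [0.5, 0.2, 0.0]
gripper_width: -0.0001
gripper_force: 0.0
[282.43113772 138.06886228] 334 0.053567998283473785 [0.44647241 0.38121866 0.05501098] tool [ 0.05623856 -0.00146334  0.15879024]
expected px [284.02648874 135.23424123] [0.45461794 0.43728013 0.2136616 ]
```

View pics/w6.png

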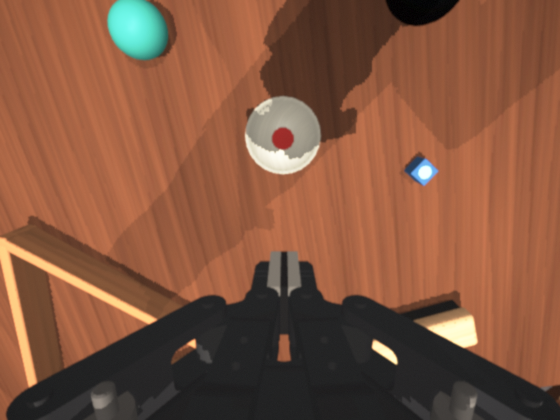

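The bell's button is at (282,138), at tool +59 mm in x once the known 2 mm camera bias is taken off. I move over it and press.

```bash
python3 -m creep '{"dp":[[0.025,0,0],[0.024,0,0.02],[0.01,0,0.04],[0,0,0.05],[0,0,0.03]],"turn":[[0,0,0],[0,0,0],[0,0,0],[0,0,0],[0,0,0]]}'
python3 -m creep '{"dp":[[0,0,0.01],[0,0,0],[0,0,0.002],[0,0,0.002],[0,0,0]],"turn":[[0,0,0],[0,0,0],[0,0,0],[0,0,0],[0,0,0]]}'
```

```text
t: 12.9
ee_pos: [0.4445, 0.3774, 0.073]
tool_rot: [[-0.167, -0.986, -0.002], [-0.986, 0.167, -0.002], [0.002, 0.002, -1.0]]
wrist_force: [0.5, -0.2, 0.6]
gripper_width: -0.0001
gripper_force: 0.0
t: 13.52
ee_pos: [0.4457, 0.3802, 0.0618]
tool_rot: [[-0.164, -0.986, 0.001], [-0.986, 0.164, 0.0], [-0.001, -0.001, -1.0]]
wrist_force: [0.5, 1.3, -0.2]
gripper_width: -0.0002
gripper_force: 0.0
```

```bash
python3 -m creep '{"dp":[[0,0,0.004],[0,0,0.004],[0,0,0.002],[0,0,0],[0,0,0]],"turn":[[0,0,0],[0,0,0],[0,0,0],[0,0,0],[0,0,0]]}'
python3 -m creep '{"dp":[[0,0,0.002],[0,0,0.002],[0,0,0.001],[0,0,0],[0,0,0]],"turn":[[0,0,0],[0,0,0],[0,0,0],[0,0,0],[0,0,0]]}'
```

```text
t: 14.15
ee_pos: [0.4452, 0.3798, 0.0513]
tool_rot: [[-0.164, -0.986, -0.0], [-0.986, 0.164, -0.0], [0.0, 0.0, -1.0]]
wrist_force: [-1.0, -0.6, 1.2]
gripper_width: 0.0
gripper_force: 0.7
t: 14.78
ee_pos: [0.4454, 0.3799, 0.0463]
tool_rot: [[-0.164, -0.986, -0.0], [-0.986, 0.164, -0.0], [0.0, 0.0, -1.0]]
wrist_force: [-2.1, -1.1, 3.2]
gripper_width: 0.0
gripper_force: 1.6
```

Nearly down (3.2 N). I press a little more until it bottoms firmly.

```bash
python3 -m creep '{"dp":[[0,0,0.001],[0,0,0.001],[0,0,0],[0,0,0]],"turn":[[0,0,0],[0,0,0],[0,0,0],[0,0,0]]}'
```

```text
t: 15.28
ee_pos: [0.4454, 0.38, 0.0459]
tool_rot: [[-0.164, -0.986, 0.001], [-0.986, 0.164, 0.0], [-0.0, -0.001, -1.0]]
wrist_force: [-4.5, -2.7, 14.4]
gripper_width: -0.0001
gripper_force: 6.9
```

It has bottomed: the force jumped to 14 N at 45.9 mm, the full 6 mm of travel. Now I lift off and check.

```bash
python3 -m creep '{"dp":[[0,0,-0.006],[0,0,-0.015],[0,0,-0.04],[0,0,-0.05],[0,0,-0.04]],"turn":[[0,0,0],[0,0,0],[0,0,0],[0,0,0],[0,0,0]]}'
python3 -m creep '{"dp":[[-0.03,0,0],[-0.03,0,0],[0,0,0],[0,0,0]],"turn":[[0,0,0],[0,0,0],[0,0,0],[0,0,0]]}'
python3 - <<'E'
from h import *
im,d=cams.camera('top');cv2.imwrite('pics/end.png',cv2.resize(im[130:325,100:460],None,fx=2.2,fy=2.2)[:,:,::-1])
E
```

```text
t: 15.9
ee_pos: [0.446, 0.3801, 0.1978]
tool_rot: [[-0.165, -0.986, 0.002], [-0.986, 0.165, 0.001], [-0.001, -0.002, -1.0]]
wrist_force: [0.8, 0.0, -0.2]
gripper_width: 0.0003
gripper_force: 0.0
t: 16.4
ee_pos: [0.4551, 0.4387, 0.1951]
tool_rot: [[-0.164, -0.986, -0.0], [-0.986, 0.164, -0.001], [0.001, 0.0, -1.0]]
wrist_force: [-0.2, -0.5, 0.2]
gripper_width: 0.0
gripper_force: 0.0
```

View pics/end.png

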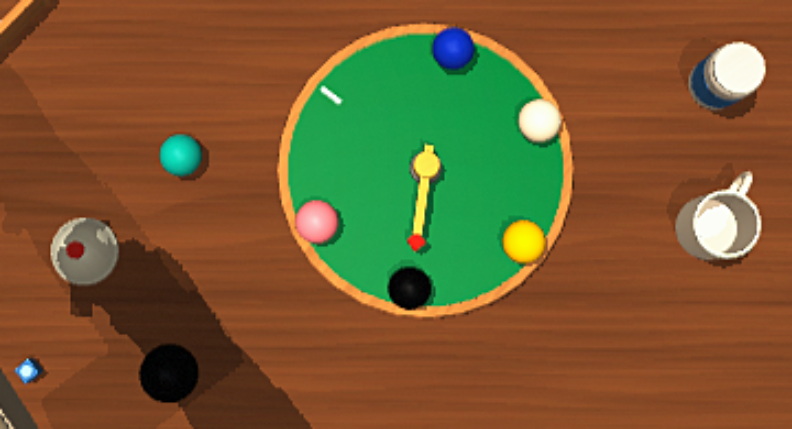

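The final view shows the hub (427,165), red tip (417,243) and black ball (409,288) in line. All five balls are seated, and the mug, can and chalk are where they were.

```bash
python3 -c "
from plant import robot
print(robot.sign_off())"
```

```text
the job is handed in; nothing more can be done
None
```

The job is handed in at about 16.5 s: the pointer lies within about half a degree of the black ball by my measurement, the bell was then pressed fully down and released, and the balls, mug, can and chalk are undisturbed.

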